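# Snap the check weight onto the weighing stand's loop

### The arm

A 7-joint arm with a two-finger parallel gripper is mounted at the origin on a cart in front of the work surface, level with it; the furniture and walls round the work are solid. World frame = base frame: x ahead of the robot, y to its left, z up, the work surface at z = 0. Lengths are in m, angles in rad, forces in N, time in s.
With the tool pointing down it reaches from about 0.4 to 0.85 m from the base axis. Payload 10.4 kg.
Tool frame: the origin (TCP) lies midway between the tips of the shut fingers; the grasp point (between the pads) lies 19 mm behind it; z points along the fingers, x is the direction in which the jaws open and shut, and the axes are right-handed (so a half turn about z gives the same grasp; the last joint's range is limited). The gripper opens to 85 mm and grips with 20 to 120 N. Pads are 22 mm wide; open, the fingers measure 114 mm over their backs; the gripper's body (76 mm by 85 mm) begins 54 mm behind the grasp point. The pads swing forward as they close: fully open they stand 13 mm farther back than shut.
Start: joints at [1.312, 0.332, -0.065, 1.46, 0.022, 1.35, -0.088], TCP at [0.146, -0.608, 0.231] pointing down, gripper open.
Joint ranges: [-2.6, 2.6], [-0.5, 2.12], [-1.47, 1.34], [0.16, 2.42], [-1.27, 4.41], [0.06, 2.06], [-2.6, 2.6]. Speed limits (rad/s): [2.22, 2.22, 2.79, 2.79, 3.14, 3.14, 3.14].

### API

Orientations are given as a unit quaternion [x, y, z, w].
In Python, from workcell import manip, cams gives the robot as it stands.
- The arm moves only by the tool move_arm, never from a script. Its argument "moves" is a list of rows, each a list of 7 numbers: the turn, a rotation vector about the tool's x, y, z in degrees, then the shift along the tool's x, y, z in m, then the finger opening in m, from 0 to 0.0854. A call has 1 to 10 rows; each row is the pose to reach, as a shift and turn from the pose commanded when the call began, along the tool's axes at that moment; what a row does not reach only later rows make up. A row lasts 1/10 s, in which the tool goes at most 50 mm and 8.59 degrees, less where a joint would pass 70% of its speed; a pose out of reach is approached as far as the arm can. A call with a gripper value outside its range is refused whole. The fingers move at their own pace and stop on an object; "grip_force" is the grip in N (left out, the last holds). Time passes only in rows, so rows that repeat a pose let the fingers close. It gives the time, the measured TCP pose, the force and the opening at its end, in the units of the state.
- manip.get_obs(): the state, without advancing time (a new reading comes with each control period).
- cams.camera(name): name is "scene" or "top"; returns the picture (400x640x3 uint8, red, green, blue); there is no depth.
- cams.camera_params(name): a dict with "fx", "fy", "cx", "cy" (pixels), "xyz" and "rotation" of the camera in the world. Camera axes: x right, y up, looking along -z (the intrinsics and any distortion apply to the point x, -y, -z); pixel columns grow to the right and rows downward; lengths in m; the calibration is good to about 2 mm. A picture is of the moment at which its call begins. camera_params takes no time and is no camera call.
- manip.hand_in(): hands the job in, once; it reports no verdict.
The state is a dict: "clock": time; "joint_pos": joint angles; "joint_velocities": joint speeds; "tau": joint torques, N m; "position": TCP position; "ee_rot": TCP orientation; "ft_force": force on the tool from outside, world axes, zero at the start; "torque": the same for the moment, N m; "grip_width": opening from 0.0 (shut) to 1.0 (fully open).
Only numpy, scipy, OpenCV 4.12 (cv2) and the standard library are available. Lean on these libraries where they do the work, as an engineer would, in place of code of your own. Each camera call takes 0.05 s, during which the arm holds its last target. There are 200 camera calls.

### The job

Check the small weighing stand: pick up the check weight by the grip tab on its snap hook and press the hook's sprung gate, level and gently, against the bar of the stand's loop until the bar has passed and the gate has sprung shut behind it. Only then lower the weight, and leave it hanging free and still from the loop. The load cell is delicate: never push the loop with more than 20 N; and leave the cup, the bottle and the tamper where they are.

Things in the scene. Friction and masses are not known exactly. Their poses are not given: they have to be found in the camera images.
- check_weight: Upright steel check weight, about 0.4 kg: round foot 44 mm wide, 36 mm high, and over it a snap hook of 8 mm rod in the body's x-z plane. Origin: centre of the underside; z up; +x to the gate side. Rod centre lines: spine at x = -15.5 mm, bottom rod at z = 54 mm, top bend highest at x = 0, z = 108 mm, nose at x = +17 mm with its lower end at z = 89 mm. The inside is 25 mm wide, gate to spine.
- grip_tab (a point): Middle of the black ribbed grip tab on top of the snap hook: 24 mm along the weight's x, 14 mm along its y, 40 mm tall, from z = 110 to 150 mm above the weight's underside. This point is at x = 0, z = 130 mm of check_weight.
- gate_press (a point): Point on the gate's line (x = +17 mm, z = 80 mm of check_weight) where the loop's bar should meet it, good to about 3 mm in height, the hook moving level along its own +x. The gate springs shut when the bar's centre is some 19 to 23 mm inside this point; at 25 mm the bar strikes the spine. Pressing takes 3 to 8 N; the push falls away just before the gate snaps shut.
- hook_seat (a point): Point in the snap hook where the centre of the loop's bar lies once the weight hangs: x = 0, z = 100.5 mm in the frame of check_weight, under the middle of the top bend.
- gate (a joint): Opening angle of the gate, rad: a 6 mm rod from its pivot (x = +17 mm, z = 60 mm of check_weight) up to the nose. 0 is shut; it grows as the gate is pressed inward toward the spine (about 0.9 as the bar passes, 1.3 at most). A spring always shuts it.
- weigh_stand: Weighing stand fixed to the bench: base plate 84 x 56 x 10 mm, upright 28 x 36 mm, grey head (x and y within 14 and 23 mm of the origin, top at z = 142 mm). Origin: centre of the upright at bench level; z up; the loop sticks out of the head along -x. The hook goes onto the loop along the stand's +x, the hook's own +x pointing the same way, so that its nose comes to lie inside the loop.
- loop_root (a point): Middle of the head's front face where the loop comes out: x = -14 mm, z = 135 mm of weigh_stand. The loop is a level, rigid U of 7 mm rod at this height: legs at y = +-14 mm (their ends may show behind the head), joined by the bar along y. How far it is drawn out is not reported: the bar's centre line lies 42 to 86 mm in front of this point (x = -56 to -100 mm of weigh_stand).
- espresso_cup_0: White espresso cup, 64 mm in diameter and 64 mm high, bystander. Origin: centre of the underside.
- wipe_bottle: Small white bottle with a blue cap, 50 mm in diameter, 96 mm high, bystander. Origin: centre of the underside.
- tamper: Coffee tamper, 58 mm in diameter, 78 mm high, bystander, beside the bottle. Origin: centre of the underside.

How it is judged:
By the outcome, as a careful person would: the job done as asked, in the order asked, and still so for the second after the job is handed in, with the robot touching nothing.
It also fails if it takes over 58 s, if anything falls off the work surface, if the arm or the gripper's body presses on something with over 40 N, if the wrist force passes 120 N, or if a joint passes its speed limit or range.

## Working session

There is one attempt and no reset: what is moved stays moved. The work goes in short steps, Python scripts to look and compute and a tool call to move; the robot and the scene stay as the last step left them, time stands still between calls to the robot, and variables do not carry over. Pictures are saved under pics/ and viewed, about 8 in all and at most 12, crops included, and the job is handed in when it is done.

Besides the shell and the picture viewer there is one more tool, called after "Emit:" by a JSON object that holds its "fn" and its "kwargs". move_arm: Moves the arm, as the interface text tells. Its arguments: {"type":"object","properties":{"moves":{"type":"array","items":{"type":"array","items":{"type":"number"}}},"grip_force":{"type":"number"}},"required":["moves"]}

```bash
ls; mkdir -p pics; python3 - <<'E'
from workcell import manip,cams
import cv2
print(manip.get_obs())
for n in("scene","top"):
    im=cams.camera(n); cv2.imwrite(f"pics/{n}0.png",im[:,:,::-1]); print(n,cams.camera_params(n))
E
```

```text
pics
{'clock': 0.0, 'joint_pos': array([ 1.3124143 ,  0.33285778, -0.06470738,  1.46093736,  0.02159651,
        1.34986364, -0.08851438]), 'joint_velocities': array([-0.00117482,  0.00060084, -0.00052198, -0.00127281, -0.0001507 ,
       -0.00019042,  0.00023961]), 'tau': array([ 2.30730411e-04, -6.25450659e+01,  4.89525776e-02, -3.91596866e+01,
        1.61075051e-02,  1.00457633e-02, -3.64516302e-05]), 'position': array([ 0.14591895, -0.60735553,  0.23052662]), 'ee_rot': array([ 7.85371010e-01, -6.19024965e-01, -5.55352593e-04, -4.01666514e-04]), 'ft_force': array([ 0.61578126, -0.64267561, -0.58001578]), 'torque': array([0.02563375, 0.00784309, 0.06173373]), 'grip_width': 0.998223960347798}
scene {'fx': 519.4803252752606, 'fy': 519.4803252752606, 'cx': 314.4285532393638, 'cy': 193.4844008323655, 'xyz': array([-0.48977075, -1.00617059,  0.99074193]), 'rotation': array([ 0.41340325, -0.20214344, -0.38379522,  0.80058542])}
top {'fx': 432.0437235516852, 'fy': 432.0437235516852, 'cx': 320.81067915893095, 'cy': 206.419890530408, 'xyz': array([ 0.40975865, -0.23686303,  1.26826305]), 'rotation': array([-0.01805992,  0.01494975,  0.71315628, -0.70061292])}
```

View pics/scene0.png

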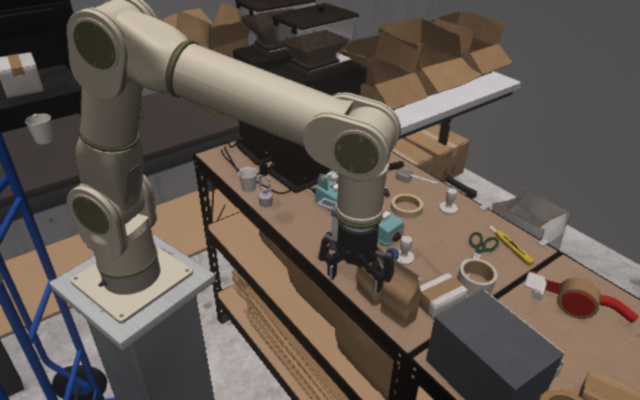

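View pics/top0.png

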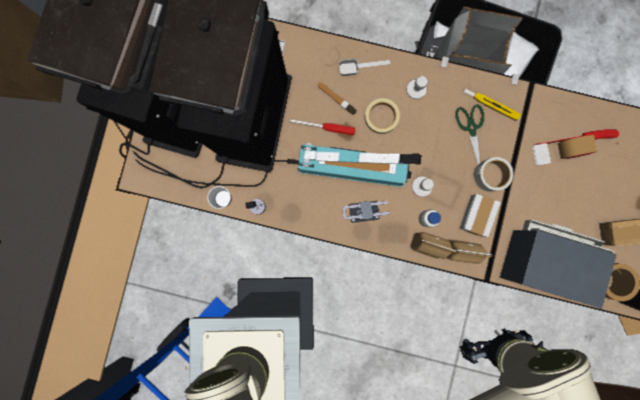

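The top view shows the weight with its black tab at about (256,206), the cup at (219,197), the stand at (365,210), the bottle at (431,218) and the tamper at (424,186). In the scene view the weight is at about (265,195) and the arm hides the stand. I'll crop closer.

```bash
cat > h.py <<'E'
import numpy as np, cv2
from scipy.spatial.transform import Rotation as R
from workcell import manip,cams
def ray(n,u,v):
    p=cams.camera_params(n); d=np.array([(u-p['cx'])/p['fx'],-(v-p['cy'])/p['fy'],-1.])
    return p['xyz'],R.from_quat(p['rotation']).apply(d)
def onz(n,u,v,z):
    o,d=ray(n,u,v); return o+d*(z-o[2])/d[2]
def proj(n,P):
    p=cams.camera_params(n); c=R.from_quat(p['rotation']).inv().apply(np.array(P)-p['xyz'])
    return p['cx']-p['fx']*c[0]/c[2], p['cy']+p['fy']*c[1]/c[2]
def tri(a,b):
    (o1,d1),(o2,d2)=ray(*a),ray(*b)
    s,t=np.linalg.lstsq(np.c_[d1,-d2],o2-o1,rcond=None)[0]
    return (o1+s*d1+o2+t*d2)/2, np.linalg.norm(o1+s*d1-o2-t*d2)
E
python3 - <<'E'
from h import *
t=cv2.imread('pics/top0.png'); s=cv2.imread('pics/scene0.png')
f=lambda im,x,y,w,h,k:cv2.resize(im[y:y+h,x:x+w],None,fx=k,fy=k,interpolation=cv2.INTER_CUBIC)
a=np.hstack([f(t,240,185,40,40,7),f(t,335,190,70,40,7)])
b=f(s,225,155,110,45,7)
b=cv2.resize(s[155:215,225:335],(770,300),interpolation=cv2.INTER_CUBIC) if 0 else f(s,225,160,110,45,7)
out=np.vstack([a,b]); print(out.shape); cv2.imwrite('pics/c0.png',out[:600])
for p in [(256,206),(219,197),(365,210),(431,218)]: print(p,onz('top',*p,.1),proj('scene',onz('top',*p,.1)))
E
```

```text
(595, 770, 3)
(256, 206) [ 0.4686585  -0.05667246  0.1       ] (np.float64(265.9748590171853), np.float64(178.5661336937184))
(219, 197) [0.49489519 0.04350101 0.1       ] (np.float64(248.73691891720716), np.float64(164.2451263590132))
(365, 210) [ 0.45255886 -0.35153218  0.1       ] (np.float64(339.6488677240581), np.float64(217.9326212123467))
(431, 218) [ 0.42777276 -0.52915515  0.1       ] (np.float64(389.3489327968399), np.float64(249.12263128578914))
```

View pics/c0.png

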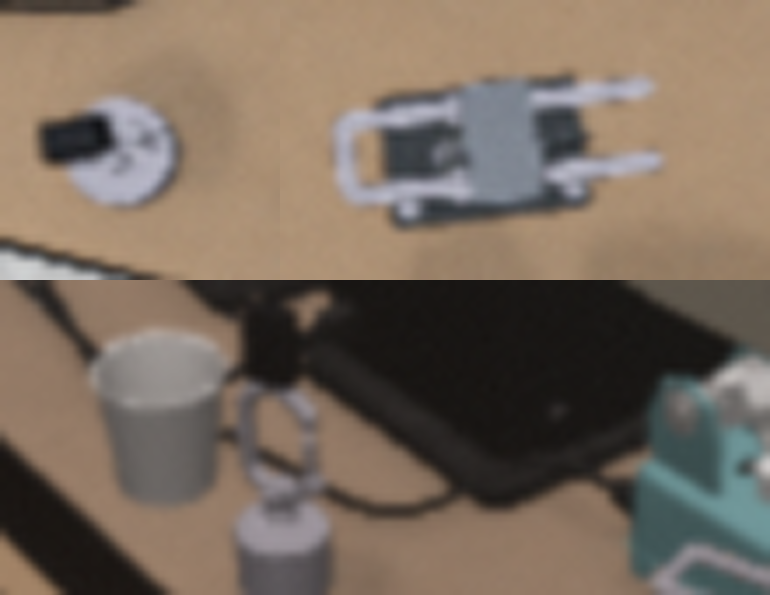

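The crop shows the tab at top px (250.3,204.9). The foot's top disc is centred at about (257.7,206.7). The loop bar is at about (344.3,212.1), with its legs running right and slightly up. In the scene crop, the pivot and thin rod on the right suggest the gate faces the stand.

```bash
cat >> h.py <<'E'
def plan(P,xdir):
    """shift in tool axes to bring TCP to P, and the turn about each tool axis (deg) to point straight down with tool x along xdir (or its opposite)"""
    o=manip.get_obs(); r=R.from_quat(o['ee_rot'])
    x=np.array([*xdir[:2],0]);x/=np.linalg.norm(x); 
    if r.as_matrix()[:,0]@x<0: x=-x
    z=np.array([0,0,-1.]); T=R.from_matrix(np.c_[x,np.cross(z,x),z])
    print('turn',(r.inv()*T).as_rotvec(degrees=True).round(2),'shift mm',(r.inv().apply(np.array(P)-o['position'])*1e3).round(1))
E
python3 - <<'E'
from h import *
c=lambda x,y:(335+(x-280)/7,190+y/7)
tab=onz('top',250.3,204.9,.15); foot=onz('top',257.7,206.7,.036)
bar=onz('top',*c(345,156),.135)
L=[onz('top',*c(*p),.135) for p in[(365,122),(650,88),(365,197),(655,160)]]
d1=L[1]-L[0];d2=L[3]-L[2];print('tab',tab,'foot',foot,'bar',bar,'legs',d1,d2,'sep',np.linalg.norm(L[0]-L[2]))
print('tab->bar',bar-tab)
# tab orientation
t=cv2.imread('pics/top0.png');g=cv2.resize(t[190:220,240:275],None,fx=8,fy=8,interpolation=cv2.INTER_CUBIC)
m=(g.max(2)<70).astype('u1')
for k in cv2.findContours(m,0,2)[0]:
    if cv2.contourArea(k)>500:
        r=cv2.minAreaRect(k);b=cv2.boxPoints(r)/8+[240,190];print(r,b.round(1).tolist())
        w=[onz('top',*q,.15) for q in b];print([ (w[i+1]-w[i]).round(4)[:2] for i in range(3)])
print(manip.get_obs()['joint_pos'])
s=cv2.imread('pics/scene0.png')[158:200,250:285];cv2.imwrite('pics/hook.png',cv2.resize(s,None,fx=14,fy=14,interpolation=cv2.INTER_CUBIC))
E
```

```text
tab [ 0.46925803 -0.04962258  0.15      ] foot [ 0.46979607 -0.05164003  0.036     ] bar [ 0.44624485 -0.29365185  0.135     ] legs [ 0.01085348 -0.10709096  0.        ] [ 0.0119295  -0.10886635  0.        ] sep 0.028118601621554405
tab->bar [-0.02301318 -0.24402927 -0.015     ]
((87.32583618164062, 119.07865142822266), (43.92256164550781, 76.90194702148438), 77.00537872314453) [[245.6, 203.3], [255.0, 201.1], [256.2, 206.5], [246.8, 208.6]]
[array([ 0.0052, -0.0244]), array([-0.014 , -0.0031]), array([-0.0052,  0.0244])]
[ 1.31243304  0.33280728 -0.06471373  1.46087173  0.02159589  1.3498852
 -0.0885092 ]
```

View pics/hook.png

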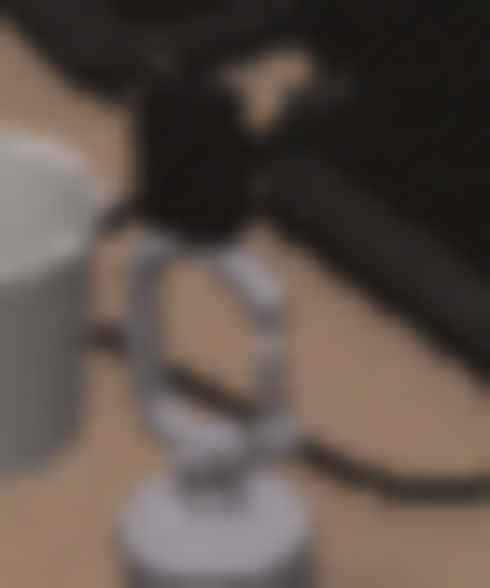

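The hook crop shows the thick spine on the left and the gap under the nose, thin gate and pivot on the right. So the gate does face the stand, along world -y. Next: approach above the tab.

```bash
python3 - <<'E'
from h import *
plan([.4695,-.0505,.25],[.978,.208])
E
```

```text
turn [-5.00e-02  6.00e-02 -8.85e+01] shift mm [-465.9 -444.7  -18.8]
```

Emit:
{"fn": "move_arm", "kwargs": {"moves": [[0, 0, -8, -40, -38, -0.03, 0.0854], [0, 0, -8, -0.035, -0.03, -0.03, 0.0854]]}}

```text
clock: 0.3
position: [0.17, -0.5578, 0.2537]
ee_rot: [0.83, -0.558, -0.006, -0.006]
ft_force: [0.5, -1.3, -0.5]
grip_width: 0.999
```

I typed the first row in millimetres by mistake. The per-row limit caught it and the arm is fine. I'll replan from here in metres.

```bash
python3 - <<'E'
from h import *
plan([.4695,-.0505,.25],[.978,.208])
E
```

```text
turn [ -0.81   0.67 -79.83] shift mm [-356.6 -468.8   11.1]
```

Emit:
{"fn": "move_arm", "kwargs": {"moves": [[0, 0, -8, -0.036, -0.047, -0.02, 0.0854], [0, 0, -16, -0.071, -0.094, -0.02, 0.0854], [0, 0, -24, -0.107, -0.141, -0.02, 0.0854], [0, 0, -32, -0.143, -0.188, -0.02, 0.0854], [0, 0, -40, -0.178, -0.234, -0.02, 0.0854], [0, 0, -48, -0.214, -0.281, -0.02, 0.0854], [0, 0, -56, -0.25, -0.328, -0.01, 0.0854], [0, 0, -64, -0.285, -0.375, 0, 0.0854], [-0.7, 0.6, -72, -0.321, -0.422, 0.01, 0.0854], [-0.8, 0.7, -79.8, -0.357, -0.469, 0.011, 0.0854]]}}

```text
clock: 1.3
position: [0.4245, -0.1404, 0.2585]
ee_rot: [0.995, 0.101, 0.001, 0.009]
ft_force: [0.9, -1.5, 0.8]
grip_width: 1.001
```

```bash
python3 - <<'E'
from h import *
o=manip.get_obs();print(o['position'],o['joint_pos'].round(2),o['clock'])
plan([.4695,-.0505,.25],[.978,.208])
E
```

```text
[ 0.42446039 -0.14042159  0.25850431] [ 0.85 -0.06 -0.61  1.84 -0.02  1.35  0.45] 1.3
turn [ 1.03 -0.   -0.36] shift mm [ 62.3 -79.1   7.1]
```

Emit:
{"fn": "move_arm", "kwargs": {"moves": [[0.5, 0, 0, 0.026, -0.033, 0, 0.0854], [1, 0, -0.4, 0.05, -0.066, 0.003, 0.0854], [1, 0, -0.4, 0.062, -0.079, 0.007, 0.0854], [1, 0, -0.4, 0.062, -0.079, 0.007, 0.0854], [1, 0, -0.4, 0.062, -0.079, 0.007, 0.0854]]}}

```text
clock: 1.8
position: [0.4691, -0.0534, 0.2503]
ee_rot: [0.995, 0.102, -0.0, -0.0]
ft_force: [-0.4, -0.4, 0.4]
grip_width: 1.002
```

```bash
python3 - <<'E'
from h import *
for n in("scene","top"):
    cv2.imwrite(f"pics/{n}1.png",cams.camera(n)[:,:,::-1])
plan([.4695,-.0505,.115],[.978,.208]); print(manip.get_obs()['position'])
t=cv2.imread('pics/top1.png'); s=cv2.imread('pics/scene1.png')
f=lambda im,x,y,w,h,k:cv2.resize(im[y:y+h,x:x+w],None,fx=k,fy=k,interpolation=cv2.INTER_CUBIC)
cv2.imwrite('pics/c1.png',np.vstack([f(s,230,125,128,75,6)[:,:768],np.hstack([f(t,335,190,70,24,6),f(s,310,185,58,24,6)])]))
E
```

```text
turn [ 0.   0.  -0.4] shift mm [  1.3  -3.7 135.6]
[ 0.46901389 -0.0543599   0.25055113]
```

View pics/c1.png

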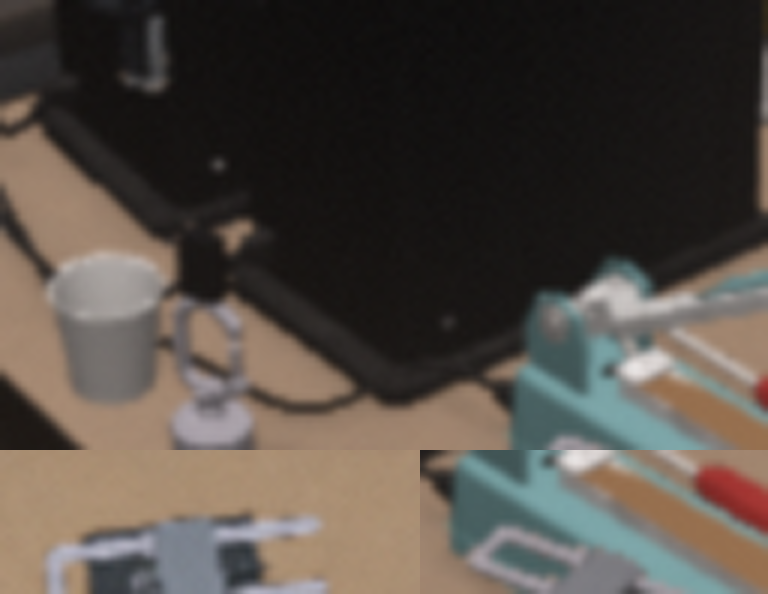

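The scene crop shows the weight undisturbed and the loop bar from px (325,198) to (319,203). Now I descend, and check the bar by triangulation.

Emit:
{"fn": "move_arm", "kwargs": {"moves": [[0, 0, -0.4, 0.001, -0.004, 0.03, 0.0854], [0, 0, -0.4, 0.001, -0.004, 0.06, 0.0854], [0, 0, -0.4, 0.001, -0.004, 0.09, 0.0854], [0, 0, -0.4, 0.001, -0.004, 0.11, 0.0854], [0, 0, -0.4, 0.001, -0.004, 0.126, 0.0854], [0, 0, -0.4, 0.001, -0.004, 0.135, 0.0854], [0, 0, -0.4, 0.001, -0.004, 0.135, 0.0854], [0, 0, -0.4, 0.001, -0.004, 0.135, 0.0854]]}}

```text
clock: 2.7
position: [0.4699, -0.0493, 0.1163]
ee_rot: [0.994, 0.105, 0.0, 0.0]
ft_force: [0.2, 0.7, 0.6]
grip_width: 0.999
```

```bash
python3 - <<'E'
from h import *
print(tri(('top',344.3,212.1),('scene',322.1,200.7)))
print(tri(('top',250.9,206.),('scene',230+201/6,125+265/6)))  # tab middle
plan([.4695,-.0505,.115],[.978,.208])
E
```

```text
(array([ 0.44662584, -0.29355869,  0.13621589]), np.float64(0.00020630229647878483))
(array([ 0.46766549, -0.04854225,  0.13174304]), np.float64(0.0011159667201619356))
turn [ 0.01 -0.05  0.06] shift mm [-0.7  1.1  1.3]
```

Emit:
{"fn": "move_arm", "kwargs": {"moves": [[0, 0, 0, 0, 0.001, 0.001, 0.04], [0, 0, 0, 0, 0.001, 0.001, 0.03], [0, 0, 0, 0, 0.001, 0.001, 0.022], [0, 0, 0, 0, 0.001, 0.001, 0.018], [0, 0, 0, 0, 0.001, 0.001, 0.014], [0, 0, 0, 0, 0.001, 0.001, 0.008], [0, 0, 0, 0, 0.001, 0.001, 0.004], [0, 0, 0, 0, 0.001, 0.001, 0.004]], "grip_force": 50}}

```text
clock: 3.5
position: [0.47, -0.0498, 0.1146]
ee_rot: [0.994, 0.106, 0.0, -0.0]
ft_force: [0.3, 0.2, -0.2]
grip_width: 0.156
```

```bash
python3 - <<'E'
from h import *
o=manip.get_obs();print(o['position'],o['ft_force'],o['grip_width']*85.4)
E
```

```text
[ 0.46995267 -0.04980765  0.11462765] [ 0.33398689  0.24536351 -0.18602947] 13.356844571003224
```

The tab is held with a 13.4 mm opening, and tool y equals the hook's +x. Next: lift 55 mm.

Emit:
{"fn": "move_arm", "kwargs": {"moves": [[0, 0, 0, 0, 0, -0.005, 0.004], [0, 0, 0, 0, 0, -0.015, 0.004], [0, 0, 0, 0, 0, -0.03, 0.004], [0, 0, 0, 0, 0, -0.045, 0.004], [0, 0, 0, 0, 0, -0.055, 0.004], [0, 0, 0, 0, 0, -0.055, 0.004]]}}

```text
clock: 4.1
position: [0.4706, -0.05, 0.1711]
ee_rot: [0.994, 0.105, 0.001, 0.0]
ft_force: [0.8, -1.6, -3.4]
grip_width: 0.155
```

```bash
python3 - <<'E'
from h import *
o=manip.get_obs();print(o['position'],o['ft_force'],o['grip_width']*85.4)
plan([.4401,-.2518,.170],[.9945,.105])
E
```

```text
[ 0.47059181 -0.04997861  0.17114131] [ 0.79889814 -1.59291424 -3.44160508] 13.246317753855054
turn [ 0.05 -0.14  6.07] shift mm [-72.1 190.9   1.2]
```

Emit:
{"fn": "move_arm", "kwargs": {"moves": [[0, 0, 1, -0.008, 0.02, 0.001, 0.004], [0, 0, 2, -0.019, 0.05, 0.001, 0.004], [0, 0, 3, -0.032, 0.085, 0.001, 0.004], [0, 0, 4, -0.045, 0.12, 0.001, 0.004], [0, 0, 5, -0.057, 0.15, 0.001, 0.004], [0, 0, 6, -0.066, 0.174, 0.001, 0.004], [0, 0, 6.1, -0.071, 0.187, 0.001, 0.004], [0, 0, 6.1, -0.072, 0.191, 0.001, 0.004], [0, 0, 6.1, -0.072, 0.191, 0.001, 0.004], [0, 0, 6.1, -0.072, 0.191, 0.001, 0.004]]}}

```text
clock: 5.1
position: [0.4401, -0.2501, 0.1685]
ee_rot: [0.999, 0.054, 0.0, -0.0]
ft_force: [0.1, -0.1, -4.4]
grip_width: 0.154
```

```bash
python3 - <<'E'
from h import *
for n in("scene","top"):
    cv2.imwrite(f"pics/{n}2.png",cams.camera(n)[:,:,::-1])
o=manip.get_obs();print(o['position'],o['ft_force'],o['grip_width']*85.4,o['clock'])
plan([.4401,-.2518,.170],[.9945,.105])
t=cv2.imread('pics/top2.png'); s=cv2.imread('pics/scene2.png')
f=lambda im,x,y,w,h,k:cv2.resize(im[y:y+h,x:x+w],None,fx=k,fy=k,interpolation=cv2.INTER_CUBIC)
cv2.imwrite('pics/c2.png',np.hstack([f(s,285,160,56,85,7),f(t,315,175,56,85,7)]))
E
```

```text
[ 0.44000147 -0.25035689  0.16857718] [-0.47647006 -0.71957662 -2.51968295] 13.4334779673656 5.2
turn [-0.03 -0.03  0.12] shift mm [-0.1  1.4 -1.4]
```

View pics/c2.png

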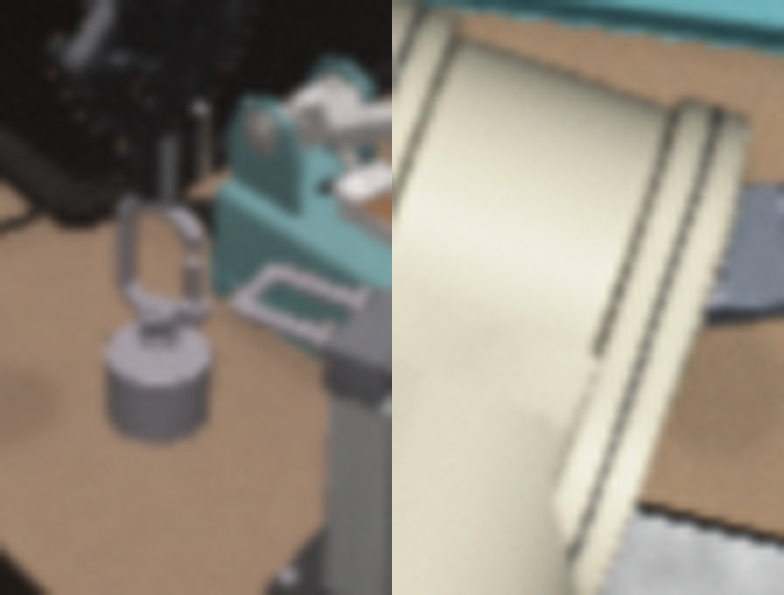

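The scene crop shows the hook held upright, with its foot disc at px (307.6,210.3). The loop bar runs from (318.5,203.3) to (323.5,198.3), just to its right. The arm blocks the top view. I'll check alignment by projection.

```bash
python3 - <<'E'
from h import *
o=manip.get_obs();p=o['position'];dz=p[2]-.1146
d=np.array([.108,-.994,0]);print('foot exp',proj('scene',[p[0],p[1],dz+.036]))
print('nose exp',proj('scene',np.array([p[0],p[1],dz+.089])+.017*d),'crop meas',285+195/7,160+250/7)
print('press exp',proj('scene',np.array([p[0],p[1],dz+.080])+.017*d))
print('bottom pivot exp',proj('scene',np.array([p[0],p[1],dz+.06])+.017*d),'meas',285+205/7,160+305/7)
l=np.array([.994,.108,0])
for k in(-.014,.014): print('bar end',k,proj('scene',np.array([.4445,-.2936,.135])+k*l))
g=onz('scene',307.6,210.3,dz+.036);print('foot cast',g-p)
E
```

```text
foot exp (np.float64(308.6662984550359), np.float64(209.16552571191937))
nose exp (np.float64(313.7421259300035), np.float64(196.06114545612022)) crop meas 312.85714285714283 195.71428571428572
press exp (np.float64(313.7243242455914), np.float64(198.65874179177703))
bottom pivot exp (np.float64(313.6852126936314), np.float64(204.36584353007902)) meas 314.2857142857143 203.57142857142856
bar end -0.014 (np.float64(319.02599770833405), np.float64(203.89318616516235))
bar end 0.014 (np.float64(324.28948331557586), np.float64(198.94347494127925))
foot cast [-0.00614328 -0.00104236 -0.0786    ]
```

Projection and picture agree to about 1 px. I'll raise 1.5 mm and advance 16 mm, which is still short of contact.

Emit:
{"fn": "move_arm", "kwargs": {"moves": [[0, 0, 0, 0, 0.003, -0.0015, 0.004], [0, 0, 0, 0, 0.007, -0.0015, 0.004], [0, 0, 0, 0, 0.011, -0.0015, 0.004], [0, 0, 0, 0, 0.014, -0.0015, 0.004], [0, 0, 0, 0, 0.016, -0.0015, 0.004], [0, 0, 0, 0, 0.016, -0.0015, 0.004], [0, 0, 0, 0, 0.016, -0.0015, 0.004]]}}

```text
clock: 5.9
position: [0.4412, -0.2675, 0.1699]
ee_rot: [0.999, 0.052, 0.0, -0.0]
ft_force: [-0.7, 0.9, -4.3]
grip_width: 0.154
```

```bash
cat >>h.py <<'E'
def st():
    F=[];
    for _ in range(1): F.append(manip.get_obs())
    o=F[0];d=np.array([.108,-.994,0]);p=o['position']
    print('t',o['clock'],'p',p.round(4),'to press',(((np.array([.4445,-.2936,0])-p)@d-.017)*1e3).round(1),'F',o['ft_force'].round(1),'M',o['torque'].round(2),'resist',(-o['ft_force']@d).round(1))
E
python3 -c "from h import *;st();plan([.44,-.25,.170],[.9945,.105])"
```

```text
t 5.9 p [ 0.4412 -0.2675  0.1699] to press 9.3 F [-0.7  0.9 -4.3] M [-0.03  0.07 -0.03] resist 1.0
turn [-0.03 -0.01 -0.01] shift mm [  0.7 -17.6  -0. ]
```

Emit:
{"fn": "move_arm", "kwargs": {"moves": [[0, 0, 0, 0, 0.001, 0, 0.004], [0, 0, 0, 0, 0.002, 0, 0.004], [0, 0, 0, 0, 0.003, 0, 0.004], [0, 0, 0, 0, 0.004, 0, 0.004], [0, 0, 0, 0, 0.005, 0, 0.004], [0, 0, 0, 0, 0.006, 0, 0.004], [0, 0, 0, 0, 0.007, 0, 0.004], [0, 0, 0, 0, 0.007, 0, 0.004]]}}

```text
clock: 6.7
position: [0.4419, -0.2743, 0.1698]
ee_rot: [0.999, 0.053, 0.0, -0.0]
ft_force: [-0.6, 3.0, -3.2]
grip_width: 0.156
```

```bash
python3 -c "from h import *;st()"
```

```text
t 6.7 p [ 0.4419 -0.2743  0.1698] to press 2.5 F [-0.6  3.  -3.2] M [ 0.75  0.13 -0.  ] resist 3.1
```

Emit:
{"fn": "move_arm", "kwargs": {"moves": [[0, 0, 0, 0, 0.001, 0, 0.004], [0, 0, 0, 0, 0.002, 0, 0.004], [0, 0, 0, 0, 0.003, 0, 0.004], [0, 0, 0, 0, 0.004, 0, 0.004], [0, 0, 0, 0, 0.005, 0, 0.004]]}}

```text
clock: 7.2
position: [0.4424, -0.2794, 0.17]
ee_rot: [0.999, 0.053, 0.0, -0.0]
ft_force: [-1.2, 5.4, -2.0]
grip_width: 0.155
```

```bash
python3 -c "from h import *;st()"
```

```text
t 7.2 p [ 0.4424 -0.2794  0.17  ] to press -2.7 F [-1.2  5.4 -2. ] M [ 1.28  0.26 -0.04] resist 5.5
```

Emit:
{"fn": "move_arm", "kwargs": {"moves": [[0, 0, 0, 0, 0.001, 0, 0.004], [0, 0, 0, 0, 0.002, 0, 0.004], [0, 0, 0, 0, 0.003, 0, 0.004], [0, 0, 0, 0, 0.004, 0, 0.004], [0, 0, 0, 0, 0.005, 0, 0.004]]}}

```text
clock: 7.7
position: [0.443, -0.2841, 0.1699]
ee_rot: [0.999, 0.053, 0.0, -0.001]
ft_force: [-0.7, 4.9, -4.2]
grip_width: 0.156
```

```bash
python3 -c "from h import *;st()"
```

```text
t 7.7 p [ 0.443  -0.2841  0.1699] to press -7.4 F [-0.7  4.9 -4.2] M [ 1.48  0.12 -0.03] resist 4.9
```

Emit:
{"fn": "move_arm", "kwargs": {"moves": [[0, 0, 0, 0, 0.001, 0, 0.004], [0, 0, 0, 0, 0.002, 0, 0.004], [0, 0, 0, 0, 0.003, 0, 0.004], [0, 0, 0, 0, 0.004, 0, 0.004], [0, 0, 0, 0, 0.005, 0, 0.004]]}}

```text
clock: 8.2
position: [0.4434, -0.2889, 0.1697]
ee_rot: [0.999, 0.053, -0.0, -0.001]
ft_force: [-0.4, 6.0, -4.4]
grip_width: 0.156
```

```bash
python3 -c "from h import *;st()"
```

```text
t 8.2 p [ 0.4434 -0.2889  0.1697] to press -12.2 F [-0.4  6.  -4.4] M [ 1.6   0.18 -0.03] resist 6.0
```

Emit:
{"fn": "move_arm", "kwargs": {"moves": [[0, 0, 0, 0, 0.001, 0, 0.004], [0, 0, 0, 0, 0.002, 0, 0.004], [0, 0, 0, 0, 0.003, 0, 0.004], [0, 0, 0, 0, 0.003, 0, 0.004]]}}

```text
clock: 8.6
position: [0.4436, -0.2922, 0.1695]
ee_rot: [0.999, 0.053, -0.0, -0.001]
ft_force: [0.2, 4.3, -5.6]
grip_width: 0.153
```

```bash
python3 -c "from h import *;st()"
```

```text
t 8.6 p [ 0.4436 -0.2922  0.1695] to press -15.5 F [ 0.2  4.3 -5.6] M [ 1.04  0.01 -0.  ] resist 4.3
```

Emit:
{"fn": "move_arm", "kwargs": {"moves": [[0, 0, 0, 0, 0.001, 0, 0.004], [0, 0, 0, 0, 0.001, 0, 0.004]]}}

```text
clock: 8.8
position: [0.4437, -0.2933, 0.1696]
ee_rot: [0.999, 0.052, -0.0, -0.0]
ft_force: [0.6, 5.2, -7.2]
grip_width: 0.156
```

```bash
python3 -c "from h import *;st()"
```

```text
t 8.8 p [ 0.4437 -0.2933  0.1696] to press -16.6 F [ 0.6  5.2 -7.2] M [ 1.18 -0.04  0.  ] resist 5.1
```

Emit:
{"fn": "move_arm", "kwargs": {"moves": [[0, 0, 0, 0, 0.001, 0, 0.004], [0, 0, 0, 0, 0.001, 0, 0.004]]}}

```text
clock: 9.0
position: [0.4438, -0.2946, 0.1697]
ee_rot: [0.999, 0.052, -0.0, -0.0]
ft_force: [1.2, 3.6, -6.6]
grip_width: 0.157
```

```bash
python3 -c "from h import *;st()"
```

```text
t 9.0 p [ 0.4438 -0.2946  0.1697] to press -17.9 F [ 1.2  3.6 -6.6] M [ 0.92  0.01 -0.02] resist 3.5
```

Emit:
{"fn": "move_arm", "kwargs": {"moves": [[0, 0, 0, 0, 0.001, 0, 0.004], [0, 0, 0, 0, 0.001, 0, 0.004]]}}

```text
clock: 9.2
position: [0.4439, -0.2959, 0.1698]
ee_rot: [0.999, 0.052, 0.0, -0.0]
ft_force: [0.3, 2.7, -9.7]
grip_width: 0.156
```

```bash
python3 -c "from h import *;st()"
```

```text
t 9.2 p [ 0.4439 -0.2959  0.1698] to press -19.2 F [ 0.3  2.7 -9.7] M [ 0.51 -0.05  0.02] resist 2.7
```

Emit:
{"fn": "move_arm", "kwargs": {"moves": [[0, 0, 0, 0, 0.001, 0, 0.004], [0, 0, 0, 0, 0.001, 0, 0.004]]}}

```text
clock: 9.4
position: [0.4441, -0.297, 0.1699]
ee_rot: [0.999, 0.052, 0.0, 0.0]
ft_force: [0.2, 0.7, -9.1]
grip_width: 0.153
```

```bash
python3 -c "from h import *;st()"
```

```text
t 9.4 p [ 0.4441 -0.297   0.1699] to press -20.4 F [ 0.2  0.7 -9.1] M [ 0.18 -0.06 -0.02] resist 0.7
```

Emit:
{"fn": "move_arm", "kwargs": {"moves": [[0, 0, 0, 0, 0.001, 0, 0.004], [0, 0, 0, 0, 0.001, 0, 0.004]]}}

```text
clock: 9.6
position: [0.4442, -0.298, 0.17]
ee_rot: [0.999, 0.052, 0.0, 0.0]
ft_force: [-0.6, 0.7, -10.1]
grip_width: 0.157
```

```bash
python3 -c "from h import *;st()"
```

```text
t 9.6 p [ 0.4442 -0.298   0.17  ] to press -21.3 F [ -0.6   0.7 -10.1] M [ 0.08 -0.06 -0.01] resist 0.7
```

Emit:
{"fn": "move_arm", "kwargs": {"moves": [[0, 0, 0, 0, 0.001, 0, 0.004], [0, 0, 0, 0, 0.001, 0, 0.004]]}}

```text
clock: 9.8
position: [0.4444, -0.2988, 0.17]
ee_rot: [0.999, 0.052, 0.0, 0.0]
ft_force: [-0.7, 0.3, -9.5]
grip_width: 0.156
```

```bash
python3 -c "from h import *;st()"
```

```text
t 9.8 p [ 0.4444 -0.2988  0.17  ] to press -22.2 F [-0.7  0.3 -9.5] M [ 0.03 -0.04  0.01] resist 0.3
```

Emit:
{"fn": "move_arm", "kwargs": {"moves": [[0, 0, 0, 0, 0.0005, 0, 0.004], [0, 0, 0, 0, 0.0005, 0, 0.004]]}}

```text
clock: 10.0
position: [0.4444, -0.2991, 0.17]
ee_rot: [0.999, 0.052, 0.0, -0.0]
ft_force: [0.5, 1.1, -9.8]
grip_width: 0.155
```

```bash
python3 -c "from h import *;st()"
```

```text
t 10.0 p [ 0.4444 -0.2991  0.17  ] to press -22.5 F [ 0.5  1.1 -9.8] M [ 0.07  0.01 -0.01] resist 1.0
```

```bash
python3 - <<'E'
from h import *
s=cams.camera('scene')[:,:,::-1]
cv2.imwrite('pics/c3.png',cv2.resize(s[170:220,295:350],None,fx=12,fy=12,interpolation=cv2.INTER_CUBIC));st()
o=manip.get_obs();p=o['position'];dz=p[2]-.1146;d=np.array([.108,-.994,0])
for n,x,z in(('nose',.017,.089),('pivot',.017,.06),('spine',-.0155,.08),('top',0,.108)):
    u=proj('scene',np.array([p[0],p[1],dz+z])+x*d);print(n,((u[0]-295)*12,(u[1]-170)*12))
E
```

```text
t 10.05 p [ 0.4444 -0.2991  0.17  ] to press -22.5 F [-0.6  0.5 -9.8] M [0.09 0.1  0.01] resist 0.5
nose (np.float64(402.0295228908383), np.float64(376.52486652243203))
pivot (np.float64(399.29988940337057), np.float64(477.0022923132607))
spine (np.float64(282.13887555650535), np.float64(363.1958487994715))
top (np.float64(340.5801832838788), np.float64(286.1387468335598))
```

View pics/c3.png

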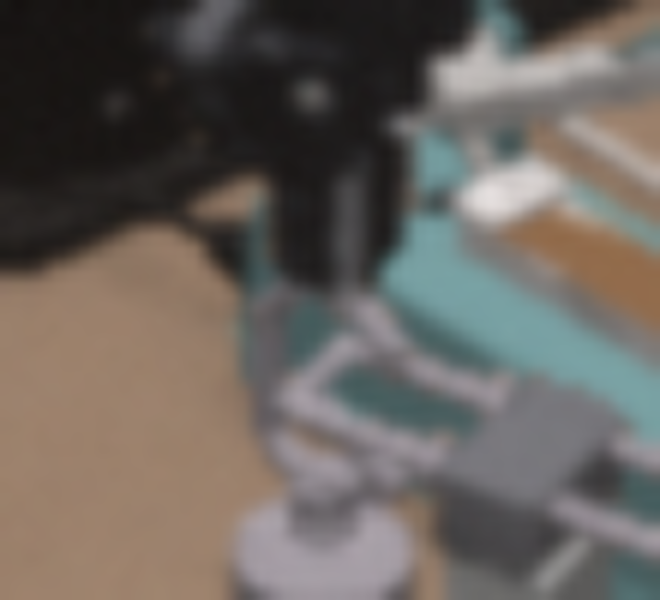

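The crop shows the bar, from (285,395) to (350,345), still about 13 mm from the spine at x≈268. No upright gate is visible inside the loop, and the extra 6 N downward says its tip is still under the bar. So a few millimetres more, carefully.

Emit:
{"fn": "move_arm", "kwargs": {"moves": [[0, 0, 0, 0, 0.0008, 0, 0.004], [0, 0, 0, 0, 0.0008, 0, 0.004]]}}

```text
clock: 10.25
position: [0.445, -0.3003, 0.1707]
ee_rot: [0.999, 0.052, 0.001, 0.0]
ft_force: [0.4, -0.3, -2.7]
grip_width: 0.158
```

```bash
python3 -c "from h import *;st()"
```

```text
t 10.25 p [ 0.445  -0.3003  0.1707] to press -23.7 F [ 0.4 -0.3 -2.7] M [0.05 0.03 0.  ] resist -0.3
```

Emit:
{"fn": "move_arm", "kwargs": {"moves": [[0, 0, 0, 0, 0.0008, 0, 0.004], [0, 0, 0, 0, 0.0008, 0, 0.004]]}}

```text
clock: 10.45
position: [0.4451, -0.301, 0.1706]
ee_rot: [0.999, 0.052, 0.001, 0.0]
ft_force: [0.9, -0.1, -3.3]
grip_width: 0.155
```

```bash
python3 -c "from h import *;st()"
```

```text
t 10.45 p [ 0.4451 -0.301   0.1706] to press -24.4 F [ 0.9 -0.1 -3.3] M [-0.01 -0.06  0.09] resist -0.2
```

The downward force dropped back to 3 N, the weight alone, so the gate has snapped. I'll confirm by picture before lowering.

```bash
python3 - <<'E'
from h import *
s=cams.camera('scene')[:,:,::-1]
cv2.imwrite('pics/c4.png',cv2.resize(s[170:220,295:350],None,fx=12,fy=12,interpolation=cv2.INTER_CUBIC));st()
E
```

```text
t 10.5 p [ 0.445  -0.3009  0.1705] to press -24.3 F [-0.1 -0.7 -3.8] M [-0.01  0.04 -0.02] resist -0.7
```

View pics/c4.png

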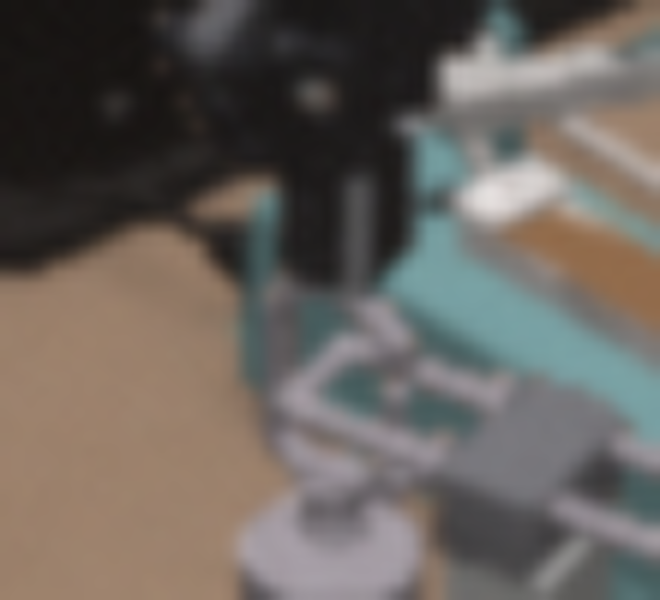

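The gate now stands upright inside the loop at (400,390), so it's shut with the bar inside. Next: centre 4.5 mm back, then lower.

Emit:
{"fn": "move_arm", "kwargs": {"moves": [[0, 0, 0, 0, -0.002, 0, 0.004], [0, 0, 0, 0, -0.004, 0.001, 0.004], [0, 0, 0, 0, -0.0045, 0.003, 0.004], [0, 0, 0, 0, -0.0045, 0.006, 0.004], [0, 0, 0, 0, -0.0045, 0.009, 0.004], [0, 0, 0, 0, -0.0045, 0.012, 0.004], [0, 0, 0, 0, -0.0045, 0.015, 0.004], [0, 0, 0, 0, -0.0045, 0.017, 0.004], [0, 0, 0, 0, -0.0045, 0.017, 0.004], [0, 0, 0, 0, -0.0045, 0.017, 0.004]]}}

```text
clock: 11.5
position: [0.4442, -0.2961, 0.153]
ee_rot: [0.999, 0.052, 0.0, -0.0]
ft_force: [0.2, 0.4, -3.3]
grip_width: 0.158
```

```bash
python3 -c "from h import *;st()"
```

```text
t 11.5 p [ 0.4442 -0.2961  0.153 ] to press -19.5 F [ 0.2  0.4 -3.3] M [ 0.01 -0.03  0.06] resist 0.4
```

Emit:
{"fn": "move_arm", "kwargs": {"moves": [[0, 0, 0, 0, 0, 0.0007, 0.004], [0, 0, 0, 0, 0, 0.0015, 0.004], [0, 0, 0, 0, 0, 0.0015, 0.004]]}}

```text
clock: 11.8
position: [0.4442, -0.2961, 0.1515]
ee_rot: [0.999, 0.052, 0.0, -0.0]
ft_force: [-0.8, -0.2, -2.4]
grip_width: 0.163
```

```bash
python3 -c "from h import *;st()"
```

```text
t 11.8 p [ 0.4442 -0.2961  0.1515] to press -19.4 F [-0.8 -0.2 -2.4] M [-0.06 -0.03 -0.01] resist -0.1
```

Emit:
{"fn": "move_arm", "kwargs": {"moves": [[0, 0, 0, 0, 0, 0.0005, 0.004], [0, 0, 0, 0, 0, 0.001, 0.004], [0, 0, 0, 0, 0, 0.001, 0.004]]}}

```text
clock: 12.1
position: [0.4441, -0.2961, 0.1504]
ee_rot: [0.999, 0.052, 0.0, -0.0]
ft_force: [-0.3, -0.2, -2.8]
grip_width: 0.158
```

```bash
python3 -c "from h import *;st()"
```

```text
t 12.1 p [ 0.4441 -0.2961  0.1504] to press -19.4 F [-0.3 -0.2 -2.8] M [ 0.04 -0.01 -0.  ] resist -0.1
```

Emit:
{"fn": "move_arm", "kwargs": {"moves": [[0, 0, 0, 0, 0, 0.0005, 0.004], [0, 0, 0, 0, 0, 0.001, 0.004], [0, 0, 0, 0, 0, 0.001, 0.004]]}}

```text
clock: 12.4
position: [0.4443, -0.2961, 0.1497]
ee_rot: [0.999, 0.052, 0.0, -0.0]
ft_force: [-0.9, 0.7, -1.8]
grip_width: 0.159
```

```bash
python3 -c "from h import *;st()"
```

```text
t 12.4 p [ 0.4443 -0.2961  0.1497] to press -19.5 F [-0.9  0.7 -1.8] M [0.   0.04 0.01] resist 0.8
```

Emit:
{"fn": "move_arm", "kwargs": {"moves": [[0, 0, 0, 0, 0, 0.0004, 0.004], [0, 0, 0, 0, 0, 0.0008, 0.004], [0, 0, 0, 0, 0, 0.0008, 0.004]]}}

```text
clock: 12.7
position: [0.4444, -0.2962, 0.1492]
ee_rot: [0.999, 0.052, 0.0, 0.0]
ft_force: [-2.0, -0.2, 4.2]
grip_width: 0.156
```

```bash
python3 -c "from h import *;st()"
```

```text
t 12.7 p [ 0.4444 -0.2962  0.1492] to press -19.6 F [-2.  -0.2  4.2] M [0.22 0.47 0.  ] resist -0.0
```

Seated: the loop now carries the load. I'll back off 0.4 mm and open slowly.

Emit:
{"fn": "move_arm", "kwargs": {"moves": [[0, 0, 0, 0, 0, -0.0004, 0.004], [0, 0, 0, 0, 0, -0.0004, 0.004], [0, 0, 0, 0, 0, -0.0004, 0.016], [0, 0, 0, 0, 0, -0.0004, 0.018], [0, 0, 0, 0, 0, -0.0004, 0.021], [0, 0, 0, 0, 0, -0.0004, 0.025], [0, 0, 0, 0, 0, -0.0004, 0.032], [0, 0, 0, 0, 0, -0.0004, 0.042], [0, 0, 0, 0, 0, -0.0004, 0.05], [0, 0, 0, 0, 0, -0.0004, 0.05]]}}

```text
clock: 13.7
position: [0.4442, -0.2961, 0.1491]
ee_rot: [0.999, 0.052, 0.0, -0.0]
ft_force: [0.3, 0.5, -0.6]
grip_width: 0.587
```

```bash
python3 - <<'E'
from h import *
s=cams.camera('scene')[:,:,::-1]
cv2.imwrite('pics/c5.png',cv2.resize(s[165:225,295:350],None,fx=10,fy=10,interpolation=cv2.INTER_CUBIC));st();print(manip.get_obs()['grip_width']*85)
E
```

```text
t 13.75 p [ 0.4442 -0.2961  0.1491] to press -19.4 F [-0.5  0.4  0.9] M [-0.02  0.01 -0.02] resist 0.5
49.46755731956658
```

View pics/c5.png

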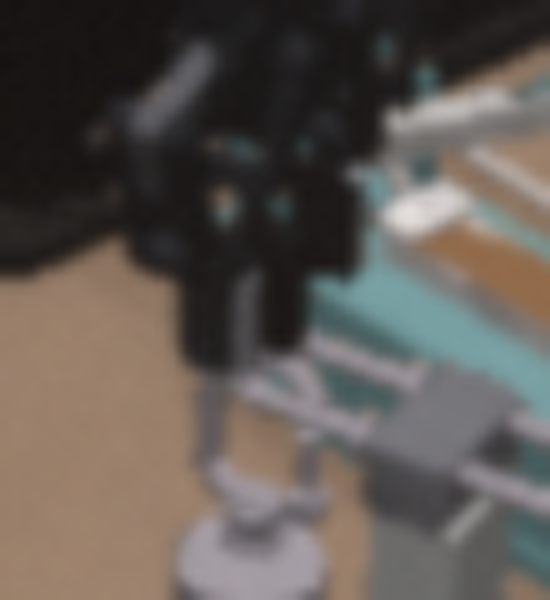

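The picture shows the weight hanging from the bar, with the gate shut at (308,455) and the fingers open. I'll retreat straight up.

Emit:
{"fn": "move_arm", "kwargs": {"moves": [[0, 0, 0, 0, 0, -0.004, 0.06], [0, 0, 0, 0, 0, -0.012, 0.065], [0, 0, 0, 0, 0, -0.024, 0.065], [0, 0, 0, 0, 0, -0.04, 0.065], [0, 0, 0, 0, 0, -0.06, 0.065], [0, 0, 0, 0, 0, -0.085, 0.065], [0, 0, 0, 0, 0, -0.11, 0.065], [0, 0, 0, 0, 0, -0.13, 0.065], [0, 0, 0, 0, 0, -0.14, 0.065], [0, 0, 0, 0, 0, -0.14, 0.065]]}}

```text
clock: 14.75
position: [0.4447, -0.2963, 0.2908]
ee_rot: [0.999, 0.052, 0.001, 0.001]
ft_force: [0.6, 0.2, 0.3]
grip_width: 0.764
```

Emit:
{"fn": "move_arm", "kwargs": {"moves": [[0, 0, 0, 0, 0, 0, 0.065], [0, 0, 0, 0, 0, 0, 0.065], [0, 0, 0, 0, 0, 0, 0.065], [0, 0, 0, 0, 0, 0, 0.065], [0, 0, 0, 0, 0, 0, 0.065], [0, 0, 0, 0, 0, 0, 0.065], [0, 0, 0, 0, 0, 0, 0.065], [0, 0, 0, 0, 0, 0, 0.065], [0, 0, 0, 0, 0, 0, 0.065], [0, 0, 0, 0, 0, 0, 0.065]]}}

```text
clock: 15.75
position: [0.4442, -0.2961, 0.2891]
ee_rot: [0.999, 0.052, 0.0, -0.0]
ft_force: [0.4, -0.0, -0.7]
grip_width: 0.76
```

Emit:
{"fn": "move_arm", "kwargs": {"moves": [[0, 0, 0, 0, 0, 0, 0.065], [0, 0, 0, 0, 0, 0, 0.065], [0, 0, 0, 0, 0, 0, 0.065], [0, 0, 0, 0, 0, 0, 0.065], [0, 0, 0, 0, 0, 0, 0.065], [0, 0, 0, 0, 0, 0, 0.065], [0, 0, 0, 0, 0, 0, 0.065], [0, 0, 0, 0, 0, 0, 0.065], [0, 0, 0, 0, 0, 0, 0.065], [0, 0, 0, 0, 0, 0, 0.065]]}}

```text
clock: 16.75
position: [0.4441, -0.2961, 0.2891]
ee_rot: [0.999, 0.052, 0.0, -0.0]
ft_force: [-0.7, -0.1, 0.4]
grip_width: 0.763
```

```bash
python3 - <<'E'
from h import *
F=[cams.camera('scene')[150:240,230:420,::-1] for _ in range(10)]
for a,b in((0,3),(0,6),(0,9)): print('diff',np.abs(F[a].astype(float)-F[b])[:,60:120].mean().round(2))
cv2.imwrite('pics/c6.png',cv2.resize(F[-1][:,60:130],None,fx=6.6,fy=6.6,interpolation=cv2.INTER_CUBIC));st()
s0=cv2.imread('pics/scene0.png')[150:240,230:420].astype(float)
print('cup diff',np.abs(F[-1]-s0)[10:50,5:27].mean())
E
```

```text
diff 0.65
diff 0.64
diff 0.64
t 17.25 p [ 0.4441 -0.2961  0.2891] to press -19.5 F [ 1.1 -0.2  0.1] M [0.02 0.04 0.02] resist -0.3
cup diff 10.368939393939394
```

View pics/c6.png

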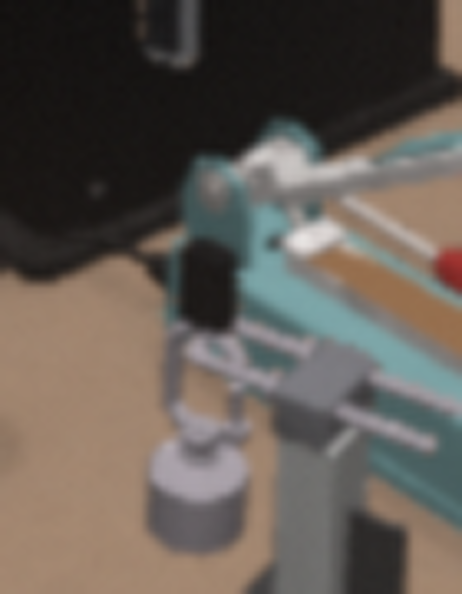

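The weight hangs upright and still, with the gate shut and the gripper clear. One quick check that the cup has not shifted, then hand in.

```bash
python3 - <<'E'
from h import *
s=cv2.cvtColor(cams.camera('scene'),cv2.COLOR_RGB2GRAY);a=cv2.imread('pics/scene0.png',0)
r=cv2.matchTemplate(s[155:200,225:280],a[166:192,236:258],cv2.TM_CCOEFF_NORMED);_,v,_,l=cv2.minMaxLoc(r);print('cup',v,l[0]-11,l[1]-11)
print(manip.hand_in())
E
```

```text
cup 0.9992206692695618 0 0
the job is handed in; nothing more can be done
None
```

The check weight is hanging from the loop with its gate shut behind the bar. I handed the job in at about 17 s on the clock, with the gripper open and well clear.

- **Pressing:** I pressed the hook level against the bar. The push peaked at about 6 N and fell to near zero. The gate snapped shut about 23.7 mm in by my estimate, which probably reads 1–3 mm too deep. The extra 6 N of downward force vanished at that moment. A picture showed the gate upright inside the loop before I lowered anything.
- **Lowering:** I moved the hook back 4.5 mm to centre it and lowered until the loop took the load. At the end of that step I was pressing down with about 4 N, roughly 8 N on the loop in total. I then backed off 0.4 mm, opened the fingers slowly and went straight up.
- **Last checks:**
  - The final picture shows the weight hanging upright with the gate shut.
  - Pictures over half a second differed only by noise, so it was still.
  - The cup had not shifted by a pixel. A plain picture difference there read about 10 grey levels, but template matching gave zero shift (0.999 match). I put the difference down to lighting.
  - I did not re-measure the bottle and tamper at the end. The arm only passed above them, and no contact force showed.
- **My slip:** in the first move I typed a row in millimetres instead of metres. The per-row limit cut it short and nothing was touched.

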